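# Unclamp the mixing bowl

## Task

The mixing is done: free the blue bowl from the bowl clamp. Press down the orange release lever on the sliding jaw and, keeping it pressed, push the jaw back along its bar until it is fully back at the end stop, then let go and move clear. Do not lift or shift the bowl, and leave the other things on the board and counter as they stand.

Things in the scene. Friction and masses are not known exactly. Their poses are not given: they have to be found in the camera images.
- clamp: Bowl clamp fixed to the counter: white board 445 x 220 mm, top at 22 mm, fixed padded vee jaw at one end, sliding jaw on a toothed bar (18 mm wide, teeth to 42 mm above the counter) towards the other. Origin on the counter under the bowl's centre; x along the bar, the way the jaw opens; z up. Board x -126 to 319, y -110 to 110 mm. Grey end stop at x 298 to 312 mm, 48 mm above the counter.
- jaw (a joint): Sliding jaw, m: about 0 clamped on the bowl, 0.070 fully back at the end stop; grows along the clamp's +x. Weighs 0.35 kg, drags about 3 N. With the lever up, a pawl in the bar's teeth (7 mm pitch) blocks it from opening; it goes back freely only while the lever is held down.
- release (a joint): Orange release lever on the sliding jaw, rad: 0 up (locked), 0.25 pressed to its stop; the pawl clears the teeth above about 0.14. Sprung: 2 N at the press point starts it, 7 N holds it at the stop; it springs up when let go.
- press_point (a point): Point on top of the orange lever's flat ribbed thumb plate, 64 mm above the counter when up; moves with the lever. The plate runs 24 mm from it towards the bowl and 16 mm beyond, 42 mm wide. The lever's axle lies along the clamp's y, 40 mm nearer the bowl, 24 mm lower: the point sinks 6 mm to clear the teeth, 10 mm to the stop, and shifts up to 5 mm outwards. Free above and beside.
- thumb_stop (a point): Middle of the top edge of the inner face (bowl side) of the grey thumb stop at the jaw's outer end, 84 mm above the counter: a wall 8 mm thick, 49 mm wide, 4 mm beyond the lever's end, standing 20 mm above the thumb plate. A finger on the plate pushes against this wall to move the jaw. It moves with the jaw.
- bowl_centre (a point): Centre of the blue plastic mixing bowl, half-way up: 186 mm across its rim, 90 mm high, 0.45 kg, standing loose on the board between the jaws, rim 112 mm above the counter, with a flat grip tab on one side reaching 133 mm from the centre. To be left where it stands.
- shaker_centre (a point): Centre of a glass salt shaker, 38 mm wide, 62 mm high, standing on the board beside the bar. Leave alone.
- pinch_cup_centre (a point): Centre of a small steel cup, 44 mm wide, 32 mm high, standing on the board on the bar's other side. Leave alone.
- scoop_centre (a point): Centre of the cup of a black measuring scoop, cup 82 mm wide and 45 mm high with a 100 mm handle, on the counter beside the board. Leave alone.
- tub_centre (a point): Centre of an open white plastic tub, 104 mm wide, 68 mm high, on the counter just past the end stop's end of the board. Leave alone.
- jar_centre (a point): Centre of a flour jar, 96 mm wide, 150 mm high, on the counter behind the fixed jaw's end of the board. Leave alone.
- spatula_grip (a point): Grip of a red spatula lying on the counter. Leave alone.

How it is judged:
By the outcome, as a careful person would: the job done as asked, in the order asked, and still so for the second after the job is handed in, with the robot touching nothing.
It also fails if it takes over 32 s, if anything falls off the work surface, if the arm or the gripper's body presses on something with over 40 N, if the wrist force passes 120 N, or if a joint passes its speed limit or range.

## Robot

A 6-joint arm with a two-finger parallel gripper is mounted at the origin on the work surface. World frame = base frame: x ahead of the robot, y to its left, z up, the work surface at z = 0. Lengths are in m, angles in rad, forces in N, time in s.
With the tool pointing down it reaches from about 0.25 to 0.775 m from the base axis. Payload 4 kg.
Tool frame: the origin (TCP) lies between the finger pads; the fingertips stand 19 mm ahead of it and the grasp point (between the pads) is the TCP; z points along the fingers, y is the line along which they close (so a half turn about z gives the same grasp; the last joint's range is limited). The gripper opens to 85 mm and grips with 20 to 120 N. Pads are 22 mm wide; open, the fingers measure 114 mm over their backs; the gripper's body (76 mm by 85 mm) begins 54 mm behind the grasp point. The pads swing forward as they close: fully open they stand 13 mm farther back than shut.
Start: joints at [1.004, 0.087, 1.371, -0, 1.684, -0.103], TCP at [0.246, 0.492, 0.25] pointing down, gripper open.
Joint ranges: [-3.1, 3.1], [-0.76, 2.03], [0.27, 2.55], [-1.08, 4.22], [0.17, 2.65], [-2.57, 2.57]. Speed limits (rad/s): [2.79, 2.79, 3.14, 3.14, 3.14, 3.14].

## Interface

Orientations are given as a unit quaternion [x, y, z, w].
In Python, from workcell import arm gives the robot as it stands.
- The arm moves only by the tool carry_out, never from a script. Its argument "steps" is one flat list of numbers, 4 for each row, row after row: the shift along the world's x, y, z in mm, then the turn about the world's z in degrees. A call has exactly 8 rows; each row shifts and turns the commanded pose from where the row before left it; what a row does not reach is not made up. A row lasts 1/8 s, in which the tool goes at most 62.5 mm and 10.7 degrees, less where a joint would pass 70% of its speed; a pose out of reach is approached as far as the arm can. A call with a gripper value outside its range is refused whole. "grip" is the finger opening in mm, from 0 to 85.4, set as the call begins (left out, the last holds). The fingers move at their own pace and stop on an object; "newtons" is the grip in N (left out, the last holds). Time passes only in rows, so rows that do not move let the fingers close, or fill a call up. It gives the time, the measured TCP pose, the force, the opening and the grip force at its end, in the units of the state.
- arm.state(): the state, without advancing time (a new reading comes with each control period).
- arm.get_image(name): name is "scene" or "side" or "wrist"; returns the picture (480x640x3 uint8, blue, green, red); there is no depth.
- arm.calibration(name): a dict with "intrinsics" (3x3 intrinsics, pixels), "R" (3x3) and "t" (3): a world point X has camera coordinates R X + t. Camera axes: x right, y down, z forward; pixel columns grow to the right and rows downward; lengths in m; the calibration is good to about 2 mm. A picture is of the moment at which its call begins: read the wrist's pose just before it. calibration takes no time and is no camera call; for the wrist camera it gives the pose at the moment of the call.
- arm.finish_job(): hands the job in; it is judged then, once.
The state is a dict: "clock": time; "joint_positions": joint angles; "joint_velocities": joint speeds; "effort": joint torques, N m; "tcp_pos": TCP position; "ee_rot": TCP orientation; "ft_force": force on the tool from outside, world axes, zero at the start; "ft_torque": the same for the moment, N m; "grip_width": finger opening in m; "grasp_force": force on a finger pad.
Only numpy, scipy, OpenCV 4.12 (cv2) and the standard library are available. Lean on these libraries where they do the work, as an engineer would, in place of code of your own. Each camera call takes 0.05 s, during which the arm holds its last target. There are 200 camera calls.

## Working session

There is one attempt and no reset: what is moved stays moved. The work goes in short steps, Python scripts to look and compute and a tool call to move; the robot and the scene stay as the last step left them, time stands still between calls to the robot, and variables do not carry over. Pictures are saved under pics/ and viewed, at most 10 in all, crops included, and the job is handed in when it is done.

Besides the shell and the picture viewer there is one more tool, called after "Call:" by a JSON object that holds its "op" and its "data", one argument or row to a line. carry_out: Moves the arm, as the interface text tells. Its arguments: {"type":"object","properties":{"steps":{"type":"array"},"grip":{"type":"number"},"newtons":{"type":"number"}},"required":["steps"]}

```bash
mkdir -p pics; python3 - <<'E'
from workcell import arm
import cv2,numpy as np
for n in("scene","side"):
    cv2.imwrite(f"pics/{n}0.png",arm.get_image(n))
    c=arm.calibration(n);print(n,np.round(c["intrinsics"],1).tolist(),np.round(-c["R"].T@c["t"],3))
s=arm.state();print(s["clock"],s["ee_rot"],s["grip_width"])
E
```

```text
scene [[453.9, 0.0, 315.3], [0.0, 453.9, 242.6], [0.0, 0.0, 1.0]] [ 1.038 -0.677  0.839]
side [[550.4, 0.0, 317.9], [0.0, 550.4, 235.7], [0.0, 0.0, 1.0]] [ 0.443 -0.993  1.207]
0.1 [ 2.29818667e-01  9.73232946e-01 -9.53464262e-04 -3.23408960e-04] 0.0854145375133173
```

View pics/scene0.png

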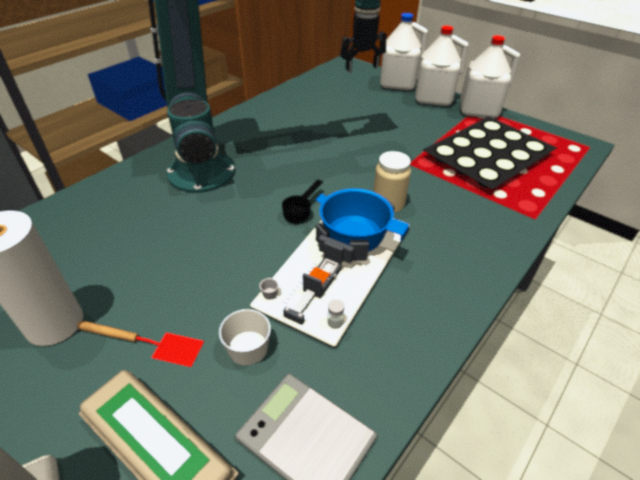

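View pics/side0.png

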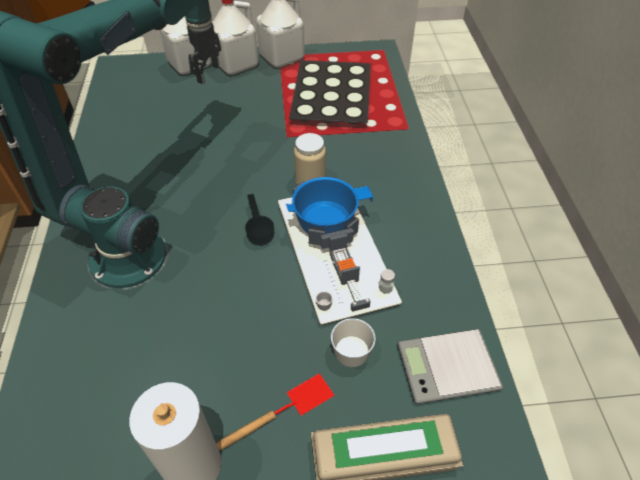

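The scene view shows the orange lever at about (319,274). The side view shows it at (347,266), with the board's outer corners at (321,321) and (401,299).

```bash
cat >h.py <<'E'
from workcell import arm
import cv2,numpy as np
def ray(c,px,z):
    d=c["R"].T@np.linalg.solve(c["intrinsics"],[px[0],px[1],1.]); o=-c["R"].T@c["t"]
    return o+d*(z-o[2])/d[2]
def proj(c,X):
    p=c["intrinsics"]@(c["R"]@np.array(X)+c["t"]); return p[:2]/p[2]
def orange(im):
    h=cv2.cvtColor(im,cv2.COLOR_BGR2HSV)
    return cv2.inRange(h,(5,190,120),(16,255,255))
E
python3 - <<'E'
from h import *
for n,box in(("scene",(295,250,345,300)),("side",(325,245,370,285))):
    im=cv2.imread(f"pics/{n}0.png");c=arm.calibration(n);x0,y0,x1,y1=box
    m=orange(im)[y0:y1,x0:x1];ys,xs=np.nonzero(m)
    p=(xs.mean()+x0,ys.mean()+y0);print(n,len(xs),np.round(p,1),ray(c,p,.064).round(4))
    crn={"scene":[(253,303),(336,345),(409,228)],"side":[(321,321),(401,299),(278,198)]}[n]
    for q in crn: print(q,ray(c,q,.022).round(3))
    cv2.imwrite(f"pics/{n}z.png",cv2.resize(im[y0-70:y1+60,x0-70:x1+70],None,fx=4,fy=4,interpolation=cv2.INTER_CUBIC)[:600,:800])
E
```

```text
scene 143 [319.3 274. ] [ 0.5965 -0.1315  0.064 ]
(253, 303) [ 0.515 -0.269  0.022]
(336, 345) [ 0.728 -0.233  0.022]
(409, 228) [0.649 0.183 0.022]
side 106 [346.  263.9] [ 0.5951 -0.1314  0.064 ]
(321, 321) [ 0.516 -0.271  0.022]
(401, 299) [ 0.727 -0.226  0.022]
(278, 198) [0.43  0.167 0.022]
```

Call:
{"op": "carry_out", "data": {
  "steps": [22, -39, 0, -3.3, 22, -39, 0, -3.3, 22, -39, 0, -3.3, 22, -39, 0, -3.3, 22, -39, 0, -3.3, 22, -39, 0, -3.3, 22, -39, 0, -3.3, 22, -39, 0, -3.3],
  "grip": 0
}}

```text
clock: 1.1
tcp_pos: [0.4223, 0.1785, 0.2499]
ee_rot: [0.447, 0.895, -0.0, -0.0]
ft_force: [1.1, 0.1, 0.5]
grip_width: -0.0002
grasp_force: 0.0
```

Call:
{"op": "carry_out", "data": {
  "steps": [22, -39, 0, -3.3, 22, -39, 0, -3.3, 22, -39, 0, -3.3, 22, -39, 0, -3.3, 22, -39, 0, -3.3, 22, -39, -10, -3.3, 22, -39, -10, -3.3, 22, -39, -10, -3.3]
}}

```text
clock: 2.1
tcp_pos: [0.5984, -0.1333, 0.2193]
ee_rot: [0.639, 0.769, -0.0, -0.001]
ft_force: [0.2, 0.5, -0.3]
grip_width: 0.0001
grasp_force: 0.0
```

```bash
python3 - <<'E'
from h import *
from scipy.spatial.transform import Rotation as R
s=arm.state();c=arm.calibration("wrist");im=arm.get_image("wrist")
cv2.imwrite("pics/w1.png",im)
Y=R.from_quat(s["ee_rot"]).as_matrix()
print(s["clock"],s["tcp_pos"].round(4) if hasattr(s["tcp_pos"],'round') else s["tcp_pos"],"yaw y",np.degrees(np.arctan2(Y[1,1],Y[0,1])),Y[:,2].round(3),s["ft_force"],s["grip_width"])
m=orange(im);n,l,st,ce=cv2.connectedComponentsWithStats(m)
for i in range(1,n):
    if st[i,4]>200:
        b=cv2.boxPoints(cv2.minAreaRect(np.argwhere(l==i)[:,::-1].astype(np.float32)))
        print(st[i],ce[i].round(1),ray(c,ce[i],.064).round(4),[ray(c,p,.064).round(4).tolist()[:2] for p in b])
E
```

```text
2.1 [ 0.5984 -0.1333  0.2193] yaw y 10.51216151578133 [-0.001  0.001 -1.   ] [ 0.20112177  0.53140158 -0.28663793] 7.143723789617909e-05
```

View pics/w1.png

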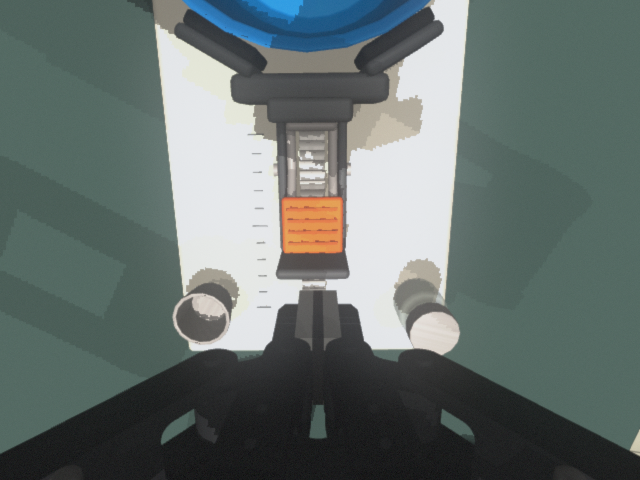

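The wrist view shows the plate at columns 283–343, rows 197–253. The top inner edge of the thumb stop is at row ~254, columns 279–348, and the closed fingertips are at about (318,292).

```bash
python3 - <<'E'
from h import *
c=arm.calibration("wrist")
O=np.array([.561,.063]);u=np.array([.19,-.982]);v=np.array([.982,.19])
def f(n,p,z):
    X=ray(c,p,z)[:2];d=X-O;print(n,X.round(4),"clamp",(d@u).round(4),(d@v).round(4))
for p in[(284,197),(341,197),(282,253),(343,253),(313,197),(313,253)]: f("plate",p,.064)
f("stop in",(313,254),.084);f("stop out",(313,278),.084);f("bar near jaw",(313,130),.042)
for p in [(159,60),(466,30),(190,349),(447,348)]: f("board",p,.022)
print(proj(c,[.5984,-.1333,.2193-.019]))
E
```

```text
plate [ 0.5752 -0.1248] clamp 0.1872 -0.0217
plate [ 0.6127 -0.118 ] clamp 0.1876 0.0163
plate [ 0.58  -0.164] clamp 0.2265 -0.0245
plate [ 0.6216 -0.1564] clamp 0.227 0.0179
plate [ 0.5943 -0.1214] clamp 0.1874 -0.0024
plate [ 0.6012 -0.1601] clamp 0.2267 -0.003
stop in [ 0.6004 -0.1542] clamp 0.2208 -0.0026
stop out [ 0.6033 -0.1705] clamp 0.2373 -0.0028
bar near jaw [ 0.5865 -0.0795] clamp 0.1448 -0.002
board [ 0.4713 -0.0525] clamp 0.0963 -0.11
board [0.6785 0.0045] clamp 0.0798 0.1043
board [ 0.5144 -0.2782] clamp 0.3262 -0.1105
board [ 0.7307 -0.2376] clamp 0.3275 0.1095
[313.28815137 300.94465693]
```

Call:
{"op": "carry_out", "data": {
  "steps": [0.5, -7, -20, 0, 0.5, -7, -20, 0, 0, 0, -20, 0, 0, 0, -20, 0, 0, 0, -20, 0, 0, 0, -16, 0, 0, 0, -10, 0, 0, 0, -6, 0]
}}

```text
clock: 3.15
tcp_pos: [0.5989, -0.1458, 0.0878]
ee_rot: [0.638, 0.77, -0.0, -0.0]
ft_force: [-0.8, -0.1, 0.3]
grip_width: 0.0002
grasp_force: 0.0
```

Call:
{"op": "carry_out", "data": {
  "steps": [0, 0, -4, 0, 0, 0, -2, 0, 0, 0, -2, 0, 0, 0, -1, 0, 0, 0, -1, 0, 0, 0, -1, 0, 0, 0, 0, 0, 0, 0, 0, 0]
}}

```text
clock: 4.15
tcp_pos: [0.5996, -0.1467, 0.0787]
ee_rot: [0.639, 0.769, 0.0, 0.001]
ft_force: [-1.8, -2.2, 6.6]
grip_width: -0.0002
grasp_force: 4.1
```

Call:
{"op": "carry_out", "data": {
  "steps": [0, 0, -1, 0, 0, 0, -1, 0, 0, 0, -1, 0, 0, 0, -1, 0, 0, 0, -1, 0, 0, 0, 0, 0, 0, 0, 0, 0, 0, 0, 0, 0]
}}

```text
clock: 5.15
tcp_pos: [0.6004, -0.1466, 0.0757]
ee_rot: [0.639, 0.77, 0.001, 0.002]
ft_force: [-3.5, -1.3, 11.7]
grip_width: 0.0
grasp_force: 8.6
```

```bash
python3 - <<'E'
from h import *
im=arm.get_image("wrist");cv2.imwrite("pics/w2.png",im);print(arm.state()["ft_force"],arm.state()["tcp_pos"])
E
```

```text
[-3.16369371 -1.14821621 12.57028562] [ 0.60035702 -0.14663131  0.07573382]
```

View pics/w2.png

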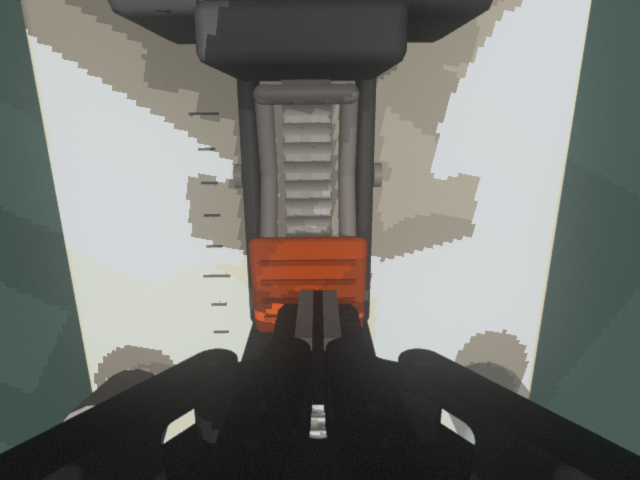

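The fingertips are on the plate, centred, with the lever tilted to its stop at about 12 N. Next is the push along the bar.

Call:
{"op": "carry_out", "data": {
  "steps": [0.7, -4, -0.5, 0, 0.7, -4, 0, 0, 0.7, -4, 0, 0, 0.7, -4, 0, 0, 0.7, -4, 0, 0, 0.7, -4, 0, 0, 0.7, -4, 0, 0, 0.7, -4, 0, 0]
}}

```text
clock: 6.2
tcp_pos: [0.6063, -0.1773, 0.0757]
ee_rot: [0.638, 0.77, 0.002, 0.002]
ft_force: [-3.6, 2.7, 14.2]
grip_width: -0.0003
grasp_force: 10.6
```

Call:
{"op": "carry_out", "data": {
  "steps": [0.7, -4, 0, 0, 0.7, -4, 0, 0, 0.7, -4, 0, 0, 0.7, -4, 0, 0, 0.7, -4, 0, 0, 0.7, -4, 0, 0, 0.7, -4, 0, 0, 0.7, -4, 0, 0]
}}

```text
clock: 7.2
tcp_pos: [0.6125, -0.2091, 0.0757]
ee_rot: [0.638, 0.77, 0.002, 0.002]
ft_force: [-1.5, 3.2, 12.8]
grip_width: -0.0003
grasp_force: 8.8
```

Call:
{"op": "carry_out", "data": {
  "steps": [0.5, -3, 0, 0, 0.5, -3, 0, 0, 0.5, -3, 0, 0, 0.4, -2, 0, 0, 0.4, -2, 0, 0, 0, -1, 0, 0, 0, 0, 0, 0, 0, 0, 0, 0]
}}

```text
clock: 8.2
tcp_pos: [0.614, -0.2168, 0.0758]
ee_rot: [0.637, 0.771, 0.005, -0.003]
ft_force: [-5.4, 17.3, 18.3]
grip_width: 0.0001
grasp_force: 17.0
```

```bash
python3 - <<'E'
from h import *
im=arm.get_image("side");cv2.imwrite("pics/s2.png",cv2.resize(im[180:330,260:420],None,fx=4,fy=4,interpolation=cv2.INTER_CUBIC));s=arm.state();print(s["ft_force"],s["tcp_pos"])
E
```

```text
[-4.36083128 17.20195125 17.54501651] [ 0.6139441  -0.21681393  0.0757631 ]
```

View pics/s2.png

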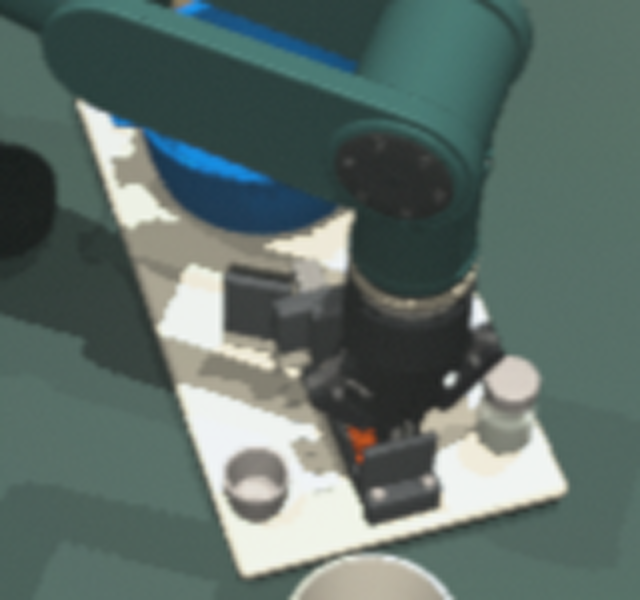

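The jaw is stopped against the end with a steady 17 N. I'll lift straight up, then ease off the wall.

Call:
{"op": "carry_out", "data": {
  "steps": [0, 0, -0.5, 0, 0, 0, 5, 0, 0, 0, 6, 0, 0, 0, 6, 0, 0, 0, 3, 0, -0.7, 4, 2, 0, -0.7, 4, 5, 0, 0, 0, 15, 0]
}}

```text
clock: 9.25
tcp_pos: [0.6109, -0.2159, 0.1135]
ee_rot: [0.639, 0.77, -0.0, -0.0]
ft_force: [-0.0, -0.3, 0.6]
grip_width: -0.0
grasp_force: 0.0
```

Call:
{"op": "carry_out", "data": {
  "steps": [0, 0, 25, 0, 0, 0, 25, 0, 0, 0, 25, 0, 0, 0, 25, 0, 0, 5, 20, 0, 0, 10, 10, 0, 0, 5, 0, 0, 0, 0, 0, 0]
}}

```text
clock: 10.25
tcp_pos: [0.6108, -0.1952, 0.2421]
ee_rot: [0.638, 0.77, -0.0, -0.001]
ft_force: [0.7, 0.5, -0.5]
grip_width: -0.0001
grasp_force: 0.0
```

```bash
python3 - <<'E'
from h import *
s=arm.state();c=arm.calibration("wrist")
im=arm.get_image("wrist");cv2.imwrite("pics/w3.png",im);print(s["clock"],s["ft_force"],s["tcp_pos"])
O=np.array([.561,.063]);u=np.array([.18,-.984])
import pickle;print(proj(c,[.5943+.18*.07,-.1214-.984*.07,.064]),proj(c,[.5943+.18*.063,-.1214-.984*.063,.064]))
E
```

```text
10.25 [ 0.67688728  0.5054803  -0.48950497] [ 0.61082251 -0.19523007  0.24210942]
[312.07998208 207.77469783] [312.11140056 198.37099229]
```

View pics/w3.png

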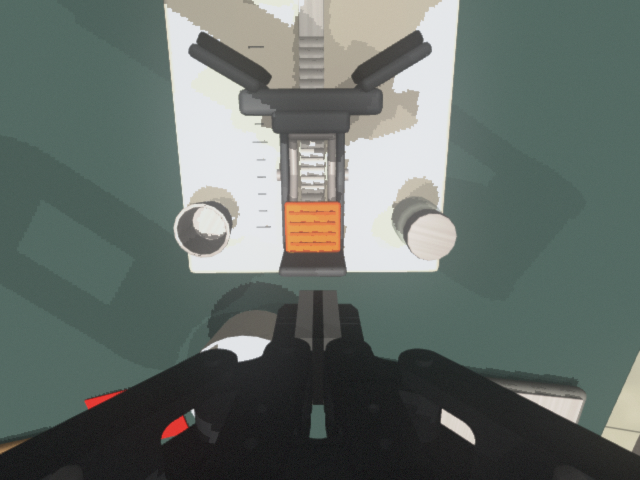

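The wrist view shows the plate's bowl-side edge at row 202, with the lever up, and the board's end at row 272. I'll check the travel relative to the board.

```bash
python3 - <<'E'
from h import *
c=arm.calibration("wrist");u=np.array([.18,-.984])
im=cv2.imread("pics/w3.png");h1=cv2.imread("pics/w1.png")
def edges(im,r0,r1):
    g=cv2.cvtColor(im,cv2.COLOR_BGR2HSV)[...,0:2].astype(int)
    return [r for r in range(r0,r1) if im[r,313,2]>180 and im[r,313,0]<100]
a=edges(h1,150,290);b=edges(im,150,290);print(a[0],a[-1],b[0],b[-1])
f=lambda p,z:(ray(c,p,z)[:2]-[.561,.063])@u
print("plate in",f((313,b[0]),.064),"end",f((313,b[-1]+1),.064),"stop out",f((313,275),.084),"board end",f((313,272),.022))
s0=cv2.imread("pics/side0.png");s2=arm.get_image("side");cs=arm.calibration("side")
for x in(s0,s2):
    m=orange(x)[240:310,325:385];ys,xs=np.nonzero(m);p=(xs.mean()+325,ys.mean()+240);print(len(xs),np.round(p,1),ray(cs,p,.064).round(4))
cv2.imwrite("pics/s3.png",cv2.resize(s2[180:330,260:420],None,fx=4,fy=4,interpolation=cv2.INTER_CUBIC))
E
```

```text
198 252 202 251
plate in 0.2533987568582175 end 0.291834997466394 stop out 0.30268771897045477 board end 0.32386375331155626
106 [346.  263.9] [ 0.5951 -0.1314  0.064 ]
126 [354.5 285.6] [ 0.6076 -0.202   0.064 ]
```

View pics/s3.png

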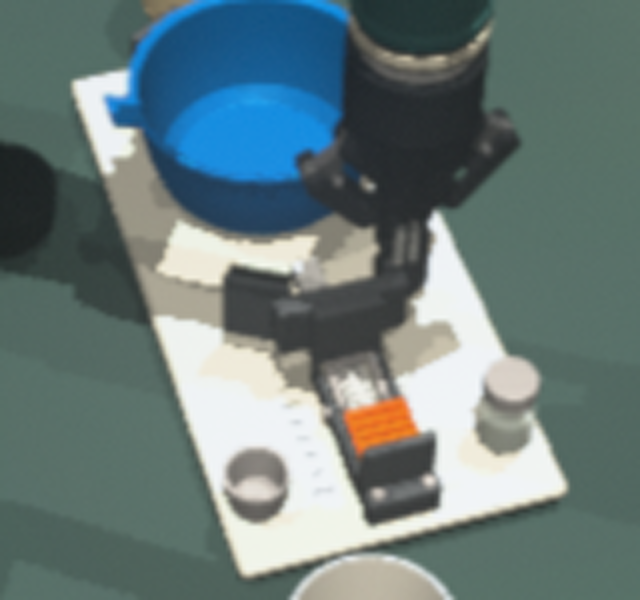

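The side view shows the jaw flush against the end stop after about 70 mm of travel. The lever is up, and the bowl, cup and shaker haven't moved. I'm handing in the job.

```bash
python3 -c "
from workcell import arm
print(arm.finish_job())"
```

```text
the job is handed in; nothing more can be done
None
```

The job is handed in: I pressed the release lever and pushed the jaw about 70 mm back to its end stop, then let go and moved clear; the last pictures show the bowl, cup and shaker where they stood.

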